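# Turn a memo block for its second cut and shut the cutter's guard

### The arm

A 6-joint arm with a two-finger parallel gripper is mounted at the origin on the work surface; the furniture and walls round the work are solid. World frame = base frame: x ahead of the robot, y to its left, z up, the work surface at z = 0. Lengths are in m, angles in rad, forces in N, time in s.
With the tool pointing down it reaches from about 0.3 to 0.875 m from the base axis. Payload 6.4 kg.
Tool frame: the origin (TCP) lies midway between the tips of the shut fingers; the grasp point (between the pads) lies 19 mm behind it; z points along the fingers, y is the line along which they close (so a half turn about z gives the same grasp; the last joint's range is limited). The gripper opens to 85 mm and grips with 20 to 120 N. Pads are 22 mm wide; open, the fingers measure 114 mm over their backs; the gripper's body (76 mm by 85 mm) begins 54 mm behind the grasp point. The pads swing forward as they close: fully open they stand 13 mm farther back than shut.
Start: joints at [-1.515, 0.181, 1.607, -0, 1.354, -0.206], TCP at [0.149, -0.555, 0.231] pointing down, gripper open.
Joint ranges: [-2.99, 2.99], [-0.89, 2.07], [0.3, 2.58], [-1.14, 4.28], [0, 2.63], [-3.12, 3.12]. Speed limits (rad/s): [2.57, 2.57, 3.01, 3.14, 3.14, 3.14].

### API

Orientations are given as a unit quaternion [w, x, y, z].
In Python, from cell import bot, viewer gives the robot as it stands.
- The arm moves only by the tool jog_arm, never from a script. Its argument "steps" is a list of rows, each a list of 7 numbers: the closure, from -1 (fully open) to 1 (shut), then the shift along the tool's x, y, z in cm, then the turn, a rotation vector about the tool's x, y, z in degrees. In form: [[fingers, x, y, z, rx, ry, rz], ...]. A call has 1 to 12 rows; each row is the pose to reach, as a shift and turn from the pose commanded when the call began, along the tool's axes at that moment; what a row does not reach only later rows make up. A row lasts 1/12 s, in which the tool goes at most 41.7 mm and 7.16 degrees, less where a joint would pass 70% of its speed; a pose out of reach is approached as far as the arm can. A call with a gripper value outside its range is refused whole. The fingers move at their own pace and stop on an object; the grip force is fixed at half the most. Time passes only in rows, so rows that repeat a pose let the fingers close. It gives the time, the measured TCP pose, the force, the opening and the grip force at its end, in the units of the state.
- bot.observe(): the state, without advancing time (a new reading comes with each control period).
- viewer.capture(name): name is "scene" or "top" or "wrist"; returns a dict with "img" (384x512x3 uint8, blue, green, red), "fx", "fy", "cx", "cy" (pixels), "dist" ([k1, k2, p1, p2, k3] as OpenCV has them; the pictures are not rectified), "T" (4x4, takes a point from camera to world coordinates); the wrist camera has in their place "tool_from_camera" (4x4, takes a point from camera to tool coordinates, whose origin is the TCP and whose axes are the flange's). Camera axes: x right, y down, z forward; pixel columns grow to the right and rows downward; lengths in m; the calibration is good to about 2 mm. A picture is of the moment at which its call begins: read the wrist's pose just before it. There is no depth.
- bot.hand_in(): hands the job in; it is judged then, once.
The state is a dict: "clock": time; "joint_positions": joint angles; "qvel": joint speeds; "joint_torque": joint torques, N m; "tcp_pos": TCP position; "ee_rot": TCP orientation; "ft_force": force on the tool from outside, world axes, zero at the start; "moment": the same for the moment, N m; "gripper_width": finger opening in m; "grip_force": force on a finger pad.
Only numpy, scipy, OpenCV 4.12 (cv2) and the standard library are available. Lean on these libraries where they do the work, as an engineer would, in place of code of your own. Each camera call takes 0.05 s, during which the arm holds its last target. There are 200 camera calls.

### The job

The memo block on the paper cutter has had its long side trimmed and is now to be cut at the end. Turn it so that its red glued end goes in first, and slide it lying flat under the raised blade until that end sits flush against the back gauge and its left side lies along the side guide; then lower the clear guard gently by its handle all the way down onto its rests. Let go, and leave the mug, the stapler and the tape roll where they are.

Things in the scene. Friction and masses are not known exactly. Their poses are not given: they have to be found in the camera images.
- cutter: Desktop stack paper cutter, grey with a darker, white-lined bed, 333 x 274 mm, fixed. Origin: on the desk under the middle of the cutting line; x points from the operator to the back, y left when facing it, z up. The bed's flat top, z = 34 mm, runs from x = -201 to 132, y = -137 to 137 mm. Two rubber rests 6 mm high stand on it at x = -143, y = +-104 mm. Only the guard moves.
- bridge (a point): Middle of the front lower edge of the cutter's bridge (blade and clamp), x = -10, y = 0, z = 84 mm of the cutter. The bridge reaches 47 mm back, up to z = 154 mm, between cheeks at y = +-111 mm (160 mm high); the slot under it is 50 mm high. The raised guard stands just in front of it, so a tool reaching to its foot must lean back to the operator.
- handwheel (a point): Top middle of the black clamp handwheel on the bridge, 77 mm across, x = 16, y = 0, z = 188 mm of the cutter; below the raised guard's handle. Fixed.
- lever_root (a point): Lower end of the cutting lever on the cutter's right, x = 26, y = -141, z = 118 mm of the cutter; it is parked up and back, its upper end at x = 152, y = -146, z = 326 mm, up to 25 mm thick. Fixed, not used.
- corner (a point): On the bed behind the bridge, where the two stops meet, x = 60, y = 40, z = 34 mm of the cutter, axes as the cutter's. x = 0: face of the back gauge (30 mm high, y = -125 to 45 mm). y = 0: right face of the side guide (28 mm high, x = -58 to 0 mm, none of it before the bridge). Block home: its glued-end point is at x = 0, y = -30, z = 0 mm and its last 30 mm stand out before the bridge.
- block: Stiff memo block, white paper on a brown board, 100 x 60 x 30 mm, about 150 g; one 60 mm end is covered with red glue. Origin: centre of its underside; x points along its length to the red end, z up. It starts lying flat on the front of the cutter's bed (underside 34 mm above the desk), red end pointing roughly to the left.
- block_glued_end (a point): Middle of the lower edge of the block's red end (x = 50 mm of the block), axes as the block's.
- guard (a joint): Angle of the clear guard (150 x 220 mm panel, 4 mm thick) in rad: 0 = down on its rests, grows as it is lifted, 2.05 = fully up; it starts up, 1.8 to 2.0. At angle q it stands q - 0.471 rad above the horizontal, on the operator's side of its hinge. A stiff hinge (about 0.3 N m) holds it at any angle; the handle needs 1 to 4 N.
- guard_hinge (a point): Middle of the guard's hinge axis, along the cutter's y, at x = -13.5, y = 0, z = 112 mm of the cutter.
- guard_handle (a point): Middle of the guard's black handle bar: round, 10 mm thick, 100 mm long along the cutter's y, 40 mm off the panel's outer face. With a = q - 0.471 it lies -135 cos a + 40 sin a mm in the cutter's x and 135 sin a + 40 cos a mm in z from the hinge. With the guard up the bar is on the panel's far side, the panel's edge about 10 mm higher than the bar.
- monitor_pole_foot (a point): Foot of the fixed black pole (36 mm square, 516 mm high, its arm and the right-hand monitor behind it to the right) that stands on the desk right of the cutter: an obstacle between the robot's starting place and the work. The near wooden desk top lies 4 mm higher than the green one that carries the cutter.
- mug: White mug, 92 x 127 x 95 mm, standing on the desk left of the cutter; origin: centre of its underside. A bystander.
- stapler: Red and black stapler, 150 x 34 x 42 mm, lying on the desk in front of the cutter, to the right; origin: centre of its underside. A bystander.
- tape_roll: Roll of yellowish tape lying flat, 96 mm across, 25 mm high, left and in front of the cutter; origin: centre of its underside. A bystander.
Mind the look-alikes: they are no part of the job. Of the things that look like the block, the larger one is meant.

How it is judged:
On the way:
1. with the guard still up, the block lies turned and home: red end at the back gauge, left side at the side guide (x of block_glued_end in the frame of corner between -0.004 and 0.003 m and y of block_glued_end in the frame of corner between -0.0345 and -0.026 m and z of block_glued_end in the frame of corner between -0.004 and 0.004 m and angle between the x axis of block and the x axis of cutter, either way round below 0.05 rad and angle between block's own z axis and vertical below 0.06 rad and value of joint guard above 1 rad), for 0.2 s.
At the end, for the whole second after the job is handed in: The block lies flat on the bed, its red end within 4 mm of the back gauge, its left side within 4.5 mm of the side guide, square to the gauge within 0.05 rad (3 deg), at rest; the guard is down on its rests (angle under 0.04 rad) and still (x of block_glued_end in the frame of corner between -0.004 and 0.003 m and y of block_glued_end in the frame of corner between -0.0345 and -0.026 m and z of block_glued_end in the frame of corner between -0.004 and 0.004 m and angle between the x axis of block and the x axis of cutter, either way round below 0.05 rad and angle between block's own z axis and vertical below 0.06 rad and value of joint guard below 0.04 rad and linear speed of block below 0.01 m/s and velocity of joint guard between -0.05 and 0.05 rad/s); the robot touches nothing.
It fails at once if the guard is dropped or pushed hard onto its rests (faster than 1 rad/s over the last 0.25 rad) (value of joint guard below 0.25 rad and velocity of joint guard below -1 rad/s).
It fails at once if the mug is moved more than 30 mm (distance of mug from where it was at the start of the episode above 0.03 m).
It fails at once if the stapler is moved more than 30 mm (distance of stapler from where it was at the start of the episode above 0.03 m).
It fails at once if the roll of tape is moved more than 30 mm (distance of tape_roll from where it was at the start of the episode above 0.03 m).
It also fails if it takes over 72 s, if anything falls off the work surface, if the arm or the gripper's body presses on something with over 40 N, if the wrist force passes 120 N, or if a joint passes its speed limit or range.

## Working session

There is one attempt and no reset: what is moved stays moved. The work goes in short steps, Python scripts to look and compute and a tool call to move; the robot and the scene stay as the last step left them, time stands still between calls to the robot, and variables do not carry over. Pictures are saved under pics/ and viewed, at most 12 in all, crops included, and the job is handed in when it is done.

Besides the shell and the picture viewer there is one more tool, called by a JSON object that holds its "fn" and its "kwargs", one argument or row to a line. jog_arm: Moves the arm, as the interface text tells. Its arguments: {"type":"object","properties":{"steps":{"type":"array","items":{"type":"array","items":{"type":"number"}}}},"required":["steps"]}

```bash
mkdir -p pics; ls; python3 - <<'E'
from cell import bot, viewer
import cv2, numpy as np, pickle
s=bot.observe(); print({k:np.round(v,3) for k,v in s.items()})
d={}
for n in ("scene","top"):
    c=viewer.capture(n); d[n]=c; cv2.imwrite(f"pics/{n}0.png",c["img"]); print(n,c["fx"],c["fy"],c["cx"],c["cy"],c["dist"],np.round(c["T"],3).tolist())
pickle.dump(d,open("cams.pkl","wb"))
cv2.imwrite("pics/a.png",cv2.resize(np.hstack([d["scene"]["img"],d["top"]["img"]]),None,fx=.78,fy=.78))
E
```

```text
pics
{'clock': np.float64(0.0), 'joint_positions': array([-1.515,  0.182,  1.608,  0.   ,  1.354, -0.206]), 'qvel': array([-0.001,  0.002, -0.   , -0.001,  0.   ,  0.001]), 'joint_torque': array([-1.0000e-03, -4.4487e+01, -3.5133e+01, -0.0000e+00,  9.0000e-03,
       -0.0000e+00]), 'tcp_pos': array([ 0.149, -0.555,  0.23 ]), 'ee_rot': array([-0.001,  0.991,  0.131,  0.   ]), 'ft_force': array([-0.946,  0.069, -0.266]), 'moment': array([0.02 , 0.018, 0.002]), 'grip_force': np.float64(0.0), 'gripper_width': np.float64(0.086)}
scene 490.1961104580966 490.1961104580966 254.8902742700128 189.84119821456648 [-0.20494618  0.          0.          0.          0.        ] [[-0.614, -0.539, 0.577, -0.44], [-0.789, 0.427, -0.442, 0.861], [-0.008, -0.726, -0.687, 1.318], [0.0, 0.0, 0.0, 1.0]]
top 401.71932651645284 401.71932651645284 252.04473232782703 193.2123969793609 [-0.07708897  0.          0.          0.          0.        ] [[-0.005, -0.997, 0.075, 0.468], [-1.0, 0.005, -0.003, 0.093], [0.003, -0.075, -0.997, 1.224], [0.0, 0.0, 0.0, 1.0]]
```

View pics/scene0.png

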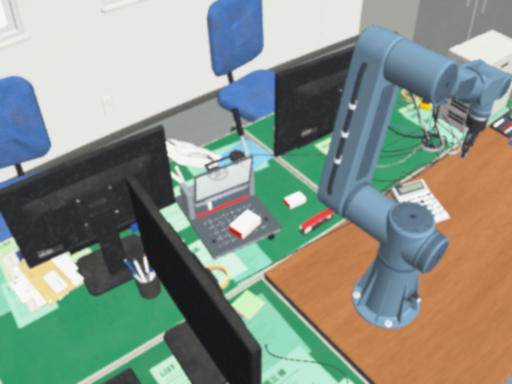

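View pics/top0.png

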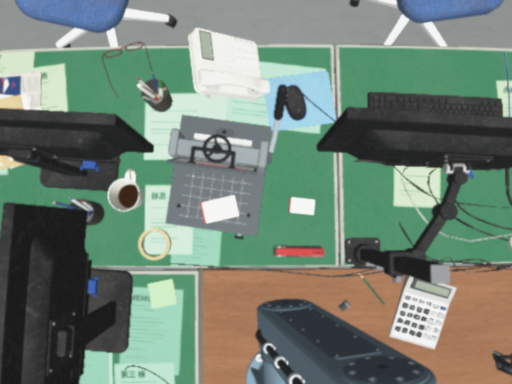

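The block (white, red left end) is at about (221,208) in top, on the cutter bed. The look-alike is the smaller one at (302,206) on the desk. The cutter spans about (167–272, 115–235), turned slightly. I'll confirm with an enlarged crop.

```bash
python3 - <<'E'
import pickle,cv2,numpy as np
d=pickle.load(open("cams.pkl","rb"))
t=d["top"]["img"][105:245,155:325]
s=d["scene"]["img"][145:260,170:340]
a=cv2.resize(t,(680,560),interpolation=cv2.INTER_CUBIC)
cv2.imwrite("pics/b.png",a)
cv2.imwrite("pics/c.png",cv2.resize(s,None,fx=4,fy=4,interpolation=cv2.INTER_CUBIC))
E
```

```text
(no output)
```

View pics/b.png

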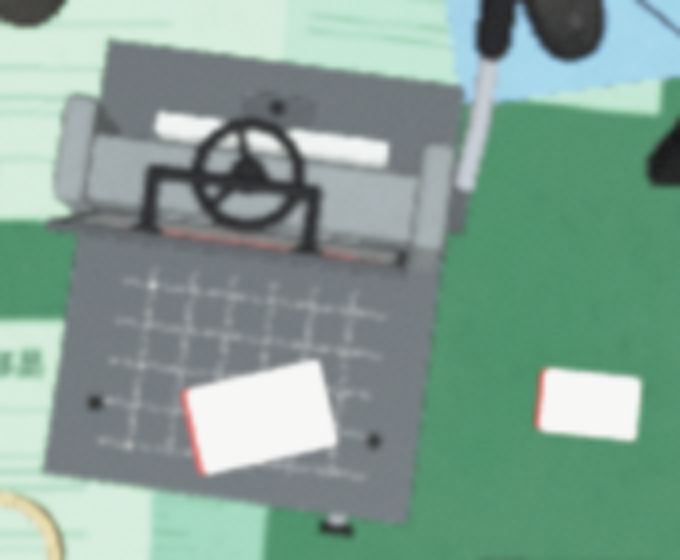

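View pics/c.png

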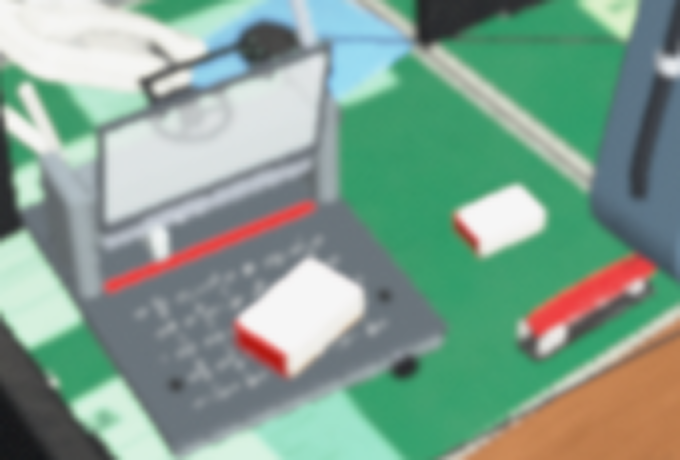

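```bash
cat > h.py <<'E'
import numpy as np,cv2,pickle
from scipy.spatial.transform import Rotation as R
def ray(c,uv,z,T=None):
    T=c["T"] if T is None else T
    K=np.array([[c["fx"],0,c["cx"]],[0,c["fy"],c["cy"]],[0,0,1]])
    n=cv2.undistortPoints(np.array(uv,float).reshape(-1,1,2),K,np.array(c["dist"]))[:,0]
    d=np.c_[n,np.ones(len(n))]@T[:3,:3].T; o=T[:3,3]
    return o+d*((np.asarray(z)-o[2])/d[:,2])[:,None]
def rig2(A,B): # B=R A+t
    a,b=A-A.mean(0),B-B.mean(0)
    th=np.arctan2((a[:,0]*b[:,1]-a[:,1]*b[:,0]).sum(),(a*b).sum())
    M=np.array([[np.cos(th),-np.sin(th)],[np.sin(th),np.cos(th)]])
    t=B.mean(0)-M@A.mean(0); return th,t,B-(A@M.T+t)
E
python3 - <<'E'
from h import *
d=pickle.load(open("cams.pkl","rb")); c=d["top"]
f=lambda p:np.array([[155+(u+.5)/4-.5,105+(v+.5)/4-.5] for u,v in p])
p=f([(43,472),(407,523),(108,40),(462,86),(95,402),(374,440)])
D=-.004
W=ray(c,p,np.array([.034]*4+[.040]*2)+D)[:,:2]
A=np.array([[-201,137],[-201,-137],[132,137],[132,-137],[-143,104],[-143,-104]])/1000
th,t,r=rig2(A,W); print("cutter",th,t,"\n",np.round(r*1000,1))
img=c["img"]
m=((img.min(2)>200)*255).astype(np.uint8)[185:230,190:250]
cn=max(cv2.findContours(m,0,2)[0],key=cv2.contourArea); print(cv2.minAreaRect(cn))
b=f([(183,389),(319,361),(337,443),(204,475)])
B=ray(c,b,.064+D)[:,:2]; print("block top",B.round(4).tolist())
th2,t2,r2=rig2(np.array([[50,30],[-50,30],[-50,-30],[50,-30]])/1000,B[[3,2,1,0]]); print(th2,t2,np.round(r2*1000,1)) 
th2,t2,r2=rig2(np.array([[50,-30],[-50,-30],[-50,30],[50,30]])/1000,B); print(th2,t2,np.round(r2*1000,1)) 
M=np.array([[np.cos(th),-np.sin(th)],[np.sin(th),np.cos(th)]])
print("block in cutter",M.T@(t2-t),th2-th)
# handle bar
h=ray(c,f([(150,172),(318,190)]),.251+D)[:,:2]; print("bar in cutter",(h-t)@M)
print("pole",ray(c,[(362,250),(450,170),(440,270)],[.0,.5,.5]))
print("stapler",ray(c,[(275,250),(323,252)],.04), "tape",ray(c,[(155,243)],.02),"mug",ray(c,[(124,193)],.09),"handwheel",((ray(c,f([(248,175)]),.188+D)[:,:2]-t)@M))
E
```

```text
cutter -0.13712938620450235 [0.65025972 0.1849819 ] 
 [[ 1.6 -0.9]
 [ 0.3  0.1]
 [-1.  -0.8]
 [-0.9  2. ]
 [ 0.3  0.2]
 [-0.3 -0.6]]
((30.016395568847656, 23.819671630859375), (21.87325668334961, 34.0123405456543), 76.75948333740234)
block top [[0.5312, 0.2393], [0.5511, 0.1405], [0.4915, 0.1276], [0.4688, 0.2239]]
1.7893730253069198 [0.5106728  0.18279369] [[-1.7 -1.2]
 [-0.7  0.1]
 [ 0.3 -0. ]
 [ 2.1  1.2]]
1.7893730253069198 [0.5106728  0.18279369] [[ 2.1  1.2]
 [ 0.3 -0. ]
 [-0.7  0.1]
 [-1.7 -1.2]]
block in cutter [-0.13797741 -0.02124919] 1.9265024115114222
bar in cutter [[-2.36529746e-03  5.21121829e-02]
 [ 2.94376802e-05 -5.21731811e-02]]
pole [[ 0.38492951 -0.24543295  0.        ]
 [ 0.5637628  -0.27695947  0.5       ]
 [ 0.38041241 -0.25107419  0.5       ]]
stapler [[ 0.3899586   0.02262018  0.04      ]
 [ 0.38298558 -0.11849645  0.04      ]] tape [[0.41071269 0.38022378 0.02      ]] mug [[0.55585138 0.45433489 0.09      ]] handwheel [[ 0.01473561 -0.00119166]]
```

```bash
cat >> h.py <<'E'
TH=-0.1371; T0=np.array([0.6503,0.1850])
def c2w(x,y,z): # cutter mm -> world m, z above green desk
    c,s=np.cos(TH),np.sin(TH); x,y=x/1000,y/1000
    return np.array([c*x-s*y+T0[0],s*x+c*y+T0[1],z/1000-.004])
def w2c(p):
    c,s=np.cos(TH),np.sin(TH); d=np.array(p[:2])-T0
    return np.array([c*d[0]+s*d[1],-s*d[0]+c*d[1],p[2]+.004])*1000
def Rt(psi,t=0): # y axis at yaw psi, tool z tilted t toward psi+90deg
    y=np.array([np.cos(psi),np.sin(psi),0]); f=np.array([-np.sin(psi),np.cos(psi),0])
    z=np.cos(t)*np.array([0,0,-1])+np.sin(t)*f
    return np.c_[np.cross(y,z),y,z]
def rows(P,Rm,way,g):
    for p,Q in way:
        s=Rm.T@(np.array(p)-P)*100; r=np.degrees(R.from_matrix(Rm.T@Q).as_rotvec())
        print([g]+np.round(s,2).tolist()+np.round(r,1).tolist())
def cur():
    from cell import bot
    s=bot.observe(); return s,np.array(s["tcp_pos"]),R.from_quat(np.roll(s["ee_rot"],-1)).as_matrix()
E
python3 - <<'E'
from h import *
s,P,Rm=cur()
psi0=-1.307
print("call1"); rows(P,Rm,[((.088,-.329,.38),Rt(psi0))],-1)
P1=np.array([.088,-.329,.38]);R1=Rt(psi0)
def w(a,r,z,psi): return ((r*np.cos(a),r*np.sin(a),z),Rt(psi))
print("call2"); rows(P1,R1,[w(a,.33,.38,psi0+i*.12) for i,a in enumerate(np.linspace(-1.31,.0,13)) if i],-1)
P2,R2=w(0,.33,.38,psi0+1.44)
print("call3"); rows(P2,R2,[w(.30,.34,.36,.2),((.45,.17,.3),Rt(.218)),((.5107,.1828,.12),Rt(.218))],-1)
E
```

```text
call1
[-1, -0.02, -23.42, -14.91, -0.1, -0.0, -0.1]
call2
[-1, 3.58, -1.24, 0.0, 0.0, 0.0, -6.9]
[-1, 7.13, -1.82, 0.0, 0.0, 0.0, -13.8]
[-1, 10.6, -2.78, 0.0, 0.0, 0.0, -20.6]
[-1, 13.95, -4.11, 0.0, 0.0, 0.0, -27.5]
[-1, 17.13, -5.8, 0.0, 0.0, 0.0, -34.4]
[-1, 20.11, -7.83, 0.0, 0.0, 0.0, -41.3]
[-1, 22.85, -10.16, 0.0, 0.0, 0.0, -48.1]
[-1, 25.31, -12.79, 0.0, 0.0, 0.0, -55.0]
[-1, 27.48, -15.66, 0.0, 0.0, 0.0, -61.9]
[-1, 29.32, -18.76, 0.0, 0.0, 0.0, -68.8]
[-1, 30.81, -22.03, 0.0, 0.0, 0.0, -75.6]
[-1, 31.94, -25.45, 0.0, 0.0, 0.0, -82.5]
call3
[-1, 10.03, 0.82, 2.0, 0.0, 0.0, -3.8]
[-1, 15.26, 14.15, 8.0, 0.0, 0.0, -4.9]
[-1, 15.72, 20.33, 26.0, 0.0, 0.0, -4.9]
```

{"fn": "jog_arm", "kwargs": {
  "steps": [
    [-1,0,-23.4,-14.9,0,0,0],
    [-1,0,-23.4,-14.9,0,0,0],
    [-1,0,-23.4,-14.9,0,0,0],
    [-1,0,-23.4,-14.9,0,0,0],
    [-1,0,-23.4,-14.9,0,0,0],
    [-1,0,-23.4,-14.9,0,0,0],
    [-1,0,-23.4,-14.9,0,0,0],
    [-1,0,-23.4,-14.9,0,0,0]
  ]
}}

```text
clock: 0.77
tcp_pos: [0.0878, -0.3277, 0.384]
ee_rot: [0.003, 0.991, 0.13, -0.001]
ft_force: [0.2, -0.9, 1.1]
gripper_width: 0.0855
grip_force: 0.0
```

{"fn": "jog_arm", "kwargs": {
  "steps": [
    [-1,3.6,-1.2,0,0,0,-6.9],
    [-1,7.1,-1.8,0,0,0,-13.8],
    [-1,10.6,-2.8,0,0,0,-20.6],
    [-1,13.9,-4.1,0,0,0,-27.5],
    [-1,17.1,-5.8,0,0,0,-34.4],
    [-1,20.1,-7.8,0,0,0,-41.3],
    [-1,22.8,-10.2,0,0,0,-48.1],
    [-1,25.3,-12.8,0,0,0,-55],
    [-1,27.5,-15.7,0,0,0,-61.9],
    [-1,29.3,-18.8,0,0,0,-68.8],
    [-1,30.8,-22,0,0,0,-75.6],
    [-1,31.9,-25.4,0,0,0,-82.5]
  ]
}}

```text
clock: 1.77
tcp_pos: [0.3311, 0.0003, 0.3793]
ee_rot: [-0.001, 0.657, 0.754, -0.0]
ft_force: [0.5, -0.1, 0.9]
gripper_width: 0.0854
grip_force: 0.0
```

{"fn": "jog_arm", "kwargs": {
  "steps": [
    [-1,10,0.8,2,0,0,-3.8],
    [-1,10,0.8,2,0,0,-3.8],
    [-1,10,0.8,2,0,0,-3.8],
    [-1,15.7,20.3,16,0,0,-4.9],
    [-1,15.7,20.3,16,0,0,-4.9],
    [-1,15.7,20.3,16,0,0,-4.9],
    [-1,15.7,20.3,16,0,0,-4.9],
    [-1,15.7,20.3,16,0,0,-4.9],
    [-1,15.7,20.3,16,0,0,-4.9],
    [-1,15.7,20.3,16,0,0,-4.9],
    [-1,15.7,20.3,16,0,0,-4.9]
  ]
}}

```text
clock: 2.68
tcp_pos: [0.5104, 0.1809, 0.2154]
ee_rot: [-0.003, 0.626, 0.78, -0.003]
ft_force: [-0.5, -0.6, 1.1]
gripper_width: 0.0855
grip_force: 0.0
```

```bash
python3 - <<'E'
from h import *
from cell import viewer
s,P,Rm=cur(); c=viewer.capture("wrist"); cv2.imwrite("pics/w1.png",c["img"])
print(P,np.round(c["tool_from_camera"],3).tolist())
W=np.eye(4);W[:3,:3]=Rm;W[:3,3]=P
T=W@c["tool_from_camera"]
img=c["img"]; m=((img.min(2)>190)*255).astype(np.uint8)
for cn in sorted(cv2.findContours(m,0,2)[0],key=cv2.contourArea)[-3:]:
    b=cv2.boxPoints(cv2.minAreaRect(cn)); print(cv2.contourArea(cn),b.round(1).tolist()); q=ray(c,b,.06,T)[:,:2]
    print(q.round(4).tolist(),"center",q.mean(0))
print(s["joint_positions"].round(3))
E
```

```text
[0.51036379 0.18094626 0.21537322] [[-0.001, -0.965, -0.261, 0.068], [1.0, -0.001, -0.001, 0.0], [0.0, -0.261, 0.965, -0.142], [0.0, 0.0, 0.0, 1.0]]
0.0 [[224.0, 324.0], [224.0, 324.0], [221.0, 324.0], [221.0, 324.0]]
[[0.5064, 0.0066], [0.5064, 0.0066], [0.503, 0.0058], [0.503, 0.0058]] center [0.50469764 0.00615392]
5545.5 [[230.0, 225.0], [230.0, 131.0], [291.0, 131.0], [291.0, 225.0]]
[[0.4902, 0.1286], [0.4718, 0.2229], [0.529, 0.2355], [0.552, 0.1424]] center [0.5107571  0.18235388]
[ 0.121  0.127  1.701  0.     1.322 -0.096]
```

View pics/w1.png

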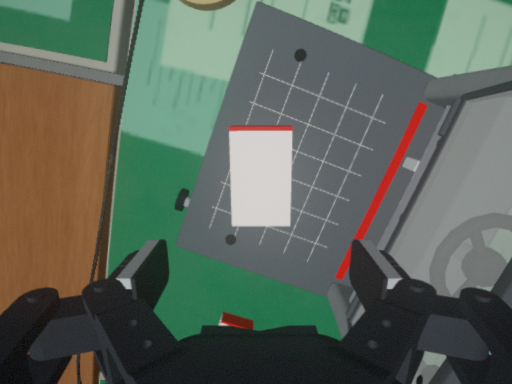

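The wrist view shows the block at (230–291, 131–225) with its red end at the top. It's centred between the fingers and matches the estimate (0.5108, 0.1824). Descending.

{"fn": "jog_arm", "kwargs": {
  "steps": [
    [-1,0.2,0,4,0,0,0],
    [-1,0.2,0,8,0,0,0],
    [-1,0.2,0,11,0,0,0],
    [-1,0.2,0,14,0,0,0],
    [-1,0.2,0,16,0,0,0],
    [-1,0.2,0,17.4,0,0,0],
    [-1,0.2,0,18.2,0,0,0],
    [-1,0.2,0,18.2,0,0,0]
  ]
}}

```text
clock: 3.4
tcp_pos: [0.5104, 0.1823, 0.0385]
ee_rot: [-0.0, 0.627, 0.779, -0.0]
ft_force: [-1.2, 0.2, 1.0]
gripper_width: 0.0857
grip_force: 0.0
```

{"fn": "jog_arm", "kwargs": {
  "steps": [
    [0.6,0,0,0,0,0,0],
    [0.6,0,0,0,0,0,0],
    [0.6,0,0,0,0,0,0],
    [0.6,0,0,0,0,0,0],
    [0.6,0,0,0,0,0,0],
    [0.6,0,0,0,0,0,0],
    [0.6,0,0,0,0,0,0],
    [0.6,0,0,0,0,0,0]
  ]
}}

```text
clock: 4.07
tcp_pos: [0.5127, 0.1828, 0.0406]
ee_rot: [0.001, 0.627, 0.779, 0.001]
ft_force: [-1.0, -0.9, 6.6]
gripper_width: 0.0583
grip_force: 66.1
```

{"fn": "jog_arm", "kwargs": {
  "steps": [
    [0.6,0,0,-0.8,0,0,0],
    [0.6,0,0,-1.6,0,0,0],
    [0.6,0.3,0.2,-1.6,0,0,7],
    [0.6,0.6,0.4,-1.6,0,0,14],
    [0.6,0.9,0.6,-1.6,0,0,21],
    [0.6,1.2,0.8,-1.6,0,0,28],
    [0.6,1.5,1.0,-1.6,0,0,35],
    [0.6,1.8,1.2,-1.6,0,0,42],
    [0.6,2.1,1.4,-1.6,0,0,49],
    [0.6,2.4,1.6,-1.6,0,0,56],
    [0.6,2.7,1.8,-1.6,0,0,63]
  ]
}}

```text
clock: 4.98
tcp_pos: [0.5231, 0.2131, 0.0553]
ee_rot: [0.0, 0.942, 0.334, 0.0]
ft_force: [-0.6, -0.1, -2.1]
gripper_width: 0.0588
grip_force: 65.0
```

{"fn": "jog_arm", "kwargs": {
  "steps": [
    [0.6,0,0,0,0,0,7],
    [0.6,0,0,0,0,0,14],
    [0.6,0,0,0,0,0,21],
    [0.6,0,0,0,0,0,28],
    [0.6,0,0,0,0,0,35],
    [0.6,0,0,0,0,0,42],
    [0.6,0,0,0,0,0,47.4],
    [0.6,0,0,0,0,0,47.4],
    [0.6,0,0,0,0,0,47.4],
    [0.6,0,0,0,0,0,47.4]
  ]
}}

```text
clock: 5.82
tcp_pos: [0.523, 0.2129, 0.0548]
ee_rot: [-0.0, 0.998, -0.068, 0.0]
ft_force: [0.4, -1.0, -1.3]
gripper_width: 0.0588
grip_force: 65.0
```

```bash
cat > look.py <<'E'
from h import *
from cell import viewer
import sys
def blk(name,z=.06,yaw0=0):
    c=viewer.capture("top"); img=c["img"]; cv2.imwrite(f"pics/{name}.png",img)
    s,P,Rm=cur(); print("tcp cutter",w2c(P).round(1),"ypsi",np.arctan2(Rm[1,1],Rm[0,1]).round(3),"F",s["ft_force"].round(1),"w",round(float(s["gripper_width"]),4),"q",s["joint_positions"].round(2))
    return c
E
python3 - <<'E'
from look import *
c=blk("t2")
cv2.imwrite("pics/t2c.png",cv2.resize(np.hstack([c["img"][105:245,155:275]]),None,fx=4,fy=4,interpolation=cv2.INTER_CUBIC))
E
```

```text
tcp cutter [-130.    10.2   58.6] ypsi -1.708 F [-0.9 -0.2 -0.9] w 0.0585 q [0.18 0.38 1.75 0.   1.01 1.88]
```

View pics/t2c.png

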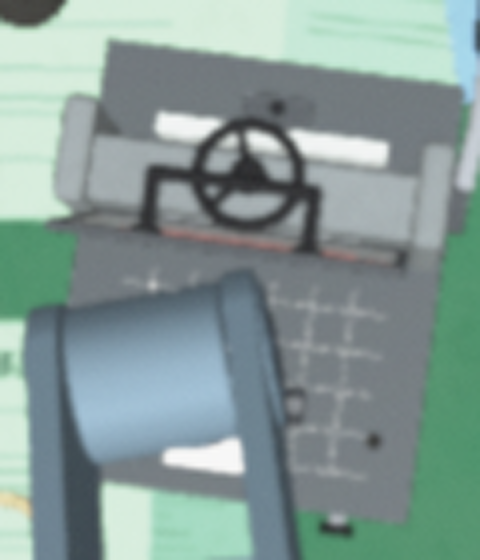

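{"fn": "jog_arm", "kwargs": {
  "steps": [
    [0.6,0,0,0.7,0,0,0],
    [0.6,0,0,1.3,0,0,0],
    [0.6,0,0,1.45,0,0,0],
    [0.6,0,0,1.45,0,0,0],
    [0.6,0,0,1.45,0,0,0]
  ]
}}

```text
clock: 6.28
tcp_pos: [0.5231, 0.2131, 0.0405]
ee_rot: [-0.0, 0.998, -0.069, 0.0]
ft_force: [-3.3, -1.1, 9.4]
gripper_width: 0.0589
grip_force: 66.9
```

{"fn": "jog_arm", "kwargs": {
  "steps": [
    [-1,0,0,0,0,0,0],
    [-1,0,0,0,0,0,0],
    [-1,0,0,0,0,0,0],
    [-1,0,0,0,0,0,0],
    [-1,0,0,0,0,0,0],
    [-1,0,0,0,0,0,0],
    [-1,0,0,-3,0,0,0],
    [-1,0,0,-7,0,0,0],
    [-1,0,0,-10,0,0,0],
    [-1,0,0,-10,0,0,0]
  ]
}}

```text
clock: 7.12
tcp_pos: [0.5272, 0.2138, 0.147]
ee_rot: [-0.001, 0.998, -0.07, 0.006]
ft_force: [1.2, 0.5, 0.2]
gripper_width: 0.0856
grip_force: 0.0
```

```bash
python3 - <<'E'
from h import *
s,P,Rm=cur(); print(w2c(P),s["joint_positions"].round(2))
from cell import viewer
c=viewer.capture("wrist"); W=np.eye(4);W[:3,:3]=Rm;W[:3,3]=P;T=W@c["tool_from_camera"]
m=((c["img"].min(2)>185)*255).astype(np.uint8)
for cn in sorted(cv2.findContours(m,0,2)[0],key=cv2.contourArea)[-2:]:
    b=cv2.boxPoints(cv2.minAreaRect(cn)); q=ray(c,b,.06,T); print(cv2.contourArea(cn),np.array([w2c(a)[:2] for a in q]).round(1).tolist())
psi=-1.708
rows(P,Rm,[(c2w(-175,10,115),Rt(psi,np.radians(45))),(c2w(-147,10,36),Rt(psi,np.radians(45)))],-1)
E
```

```text
[-125.83207404   11.70494121  150.96095259] [0.18 0.25 1.71 0.   1.17 1.89]
9.0 [[-86.2, 219.2], [-81.5, 218.2], [-81.5, 215.6], [-86.3, 216.6]]
8809.5 [[-84.6, 42.1], [-84.8, -17.8], [-181.2, -20.9], [-181.1, 45.5]]
[-1, -4.96, 0.19, 3.54, -0.2, 44.4, -0.2]
[-1, -2.25, 0.22, 11.47, -0.2, 44.4, -0.2]
```

{"fn": "jog_arm", "kwargs": {
  "steps": [
    [-1,-4.5,0,3,0,7,0],
    [-1,-4.5,0,3,0,14,0],
    [-1,-4.5,0,3,0,21,0],
    [-1,-4.5,0,3,0,28,0],
    [-1,-4.5,0,3,0,35,0],
    [-1,-4.5,0,3,0,42,0],
    [-1,-4.5,0,3,0,45,0],
    [-1,-4.5,0,3,0,45,0],
    [-1,-4.5,0,3,0,45,0],
    [-1,-4.5,0,3,0,45,0]
  ]
}}

```text
clock: 8.0
tcp_pos: [0.4746, 0.2215, 0.1198]
ee_rot: [0.026, 0.927, -0.065, 0.369]
ft_force: [-0.4, 0.0, -0.1]
gripper_width: 0.0856
grip_force: 0.0
```

```bash
python3 - <<'E'
from h import *
s,P,Rm=cur(); print(w2c(P),s["joint_positions"].round(2))
from cell import viewer
c=viewer.capture("wrist"); cv2.imwrite("pics/w3.png",c["img"])
W=np.eye(4);W[:3,:3]=Rm;W[:3,3]=P;T=W@c["tool_from_camera"]
m=((c["img"].min(2)>185)*255).astype(np.uint8)
for cn in sorted(cv2.findContours(m,0,2)[0],key=cv2.contourArea)[-2:]:
    b=cv2.approxPolyDP(cn,5,True)[:,0]; q=ray(c,b,.06,T); print(cv2.contourArea(cn),b.tolist(),np.array([w2c(a)[:2] for a in q]).round(1).tolist())
psi=-1.708
rows(P,Rm,[(c2w(-149,11,36),Rt(psi,np.radians(45)))],-1)
E
```

```text
[-179.05579654   12.19188837  123.84989024] [ 0.44  0.01  2.27 -1.14  0.43  3.12]
206.5 [[3, 151], [16, 186]] [[-73.4, 240.1], [-109.3, 213.1]]
9204.0 [[225, 156], [218, 271], [305, 271], [296, 156]] [[-81.9, 41.5], [-177.4, 41.9], [-177.7, -17.7], [-82.2, -17.4]]
[-1, -3.86, 0.1, 8.44, 0.2, 1.5, -0.2]
```

View pics/w3.png

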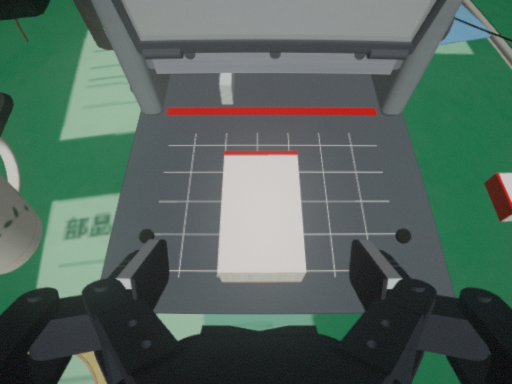

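Wrist view: the block lies straight, red end (223–298,153) facing the bridge, and the side guide shows at (226,88). Joints 4 and 6 hit their limits at about 43° of tilt, so I'll use 30°: carry the block partway in, then push it home.

{"fn": "jog_arm", "kwargs": {
  "steps": [
    [-1,0,0,0,0,-7,0],
    [-1,0,0,0,0,-14,0],
    [-1,0,0,0,0,-14,0],
    [-1,0,0,0,0,-14,0]
  ]
}}

```text
clock: 8.38
tcp_pos: [0.4769, 0.2217, 0.1217]
ee_rot: [0.017, 0.965, -0.069, 0.254]
ft_force: [0.1, -0.6, -0.7]
gripper_width: 0.0855
grip_force: 0.0
```

```bash
python3 - <<'E'
from h import *
s,P,Rm=cur(); print(w2c(P),s["joint_positions"].round(2), R.from_matrix(Rt(-1.708,0).T@Rm).as_rotvec(degrees=True))
from cell import viewer
c=viewer.capture("wrist")
W=np.eye(4);W[:3,:3]=Rm;W[:3,3]=P;T=W@c["tool_from_camera"]
m=((c["img"].min(2)>185)*255).astype(np.uint8)
for cn in sorted(cv2.findContours(m,0,2)[0],key=cv2.contourArea)[-1:]:
    b=cv2.approxPolyDP(cn,5,True)[:,0]; q=ray(c,b,.06,T); print(cv2.contourArea(cn),b.tolist(),np.array([w2c(a)[:2] for a in q]).round(1).tolist())
m=((c["img"].max(2)<40)*255).astype(np.uint8)
for cn in cv2.findContours(m,0,2)[0]:
    a=cv2.contourArea(cn); 
    if 60<a<600:
        u=cv2.minEnclosingCircle(cn); print("rest?",u,w2c(ray(c,[u[0]],.036,T)[0]).round(1))
b=(c["img"][:,:,2]>150)&(c["img"][:,:,1]<70); print(np.argwhere(b).mean(0) if b.any() else 0)
rows(P,Rm,[(c2w(-156,12,41),Rt(-1.708,np.radians(30)))],-1)
E
```

```text
[-176.75840561   12.64049204  125.74309946] [ 0.35  0.    2.15 -0.44  0.58  2.38] [ 0.05047445 29.45505481  0.34046629]
10156.5 [[224, 129], [220, 255], [305, 254], [299, 129]] [[-82.1, 41.1], [-178.6, 41.9], [-178.4, -17.9], [-82.5, -17.4]]
rest? ((416.35540771484375, 362.9337463378906), 13.201451301574707) [-258.6 -101.6   40. ]
rest? ((101.11320495605469, 362.95281982421875), 13.000689506530762) [-257.3  132.5   40. ]
rest? ((145.5, 295.5), 12.020915031433105) [-208.1  101.6   40. ]
[ 74.83705263 273.88042105]
[-1, -2.36, 0.07, 8.4, 0.0, 0.5, -0.3]
```

{"fn": "jog_arm", "kwargs": {
  "steps": [
    [-1,-2.4,0.1,2,0,0.5,0],
    [-1,-2.4,0.1,4.5,0,0.5,0],
    [-1,-2.4,0.1,6.5,0,0.5,0],
    [-1,-2.4,0.1,7.8,0,0.5,0],
    [-1,-2.4,0.1,8.4,0,0.5,0],
    [-1,-2.4,0.1,8.4,0,0.5,0],
    [-1,-2.4,0.1,8.4,0,0.5,0]
  ]
}}

```text
clock: 9.02
tcp_pos: [0.4973, 0.2174, 0.037]
ee_rot: [0.018, 0.963, -0.07, 0.26]
ft_force: [-0.5, 0.2, 0.1]
gripper_width: 0.0853
grip_force: 0.0
```

{"fn": "jog_arm", "kwargs": {
  "steps": [
    [0.6,0,0,0,0,0,0],
    [0.6,0,0,0,0,0,0],
    [0.6,0,0,0,0,0,0],
    [0.6,0,0,0,0,0,0],
    [0.6,0,0,0,0,0,0],
    [0.6,0,0,0,0,0,0],
    [0.6,0,0,0,0,0,0]
  ]
}}

```text
clock: 9.6
tcp_pos: [0.4978, 0.2181, 0.0385]
ee_rot: [0.018, 0.963, -0.069, 0.261]
ft_force: [-3.8, -1.2, 7.1]
gripper_width: 0.0588
grip_force: 65.2
```

```bash
python3 - <<'E'
from h import *
s,P,Rm=cur(); p=w2c(P); print(p,s["joint_positions"].round(2),s["grip_force"],s["gripper_width"], R.from_matrix(Rt(-1.708,0).T@Rm).as_rotvec(degrees=True))
Q=Rt(-1.708,np.radians(30))
rows(P,Rm,[(c2w(p[0],p[1],p[2]+3),Q),(c2w(p[0]+125,8.5,p[2]+3),Q),(c2w(p[0]+125,8.5,p[2]),Q)],.6)
E
```

```text
[-155.54274157   11.93356962   42.49563666] [ 0.33  0.23  2.14 -0.68  0.37  2.63] 65.17803311347961 0.05882982642546145 [ 0.03811745 30.30422366  0.35892806]
[0.6, 0.15, -0.0, -0.26, 0.1, -0.3, -0.4]
[0.6, 10.95, 0.27, 6.05, 0.1, -0.3, -0.4]
[0.6, 10.79, 0.27, 6.31, 0.1, -0.3, -0.4]
```

{"fn": "jog_arm", "kwargs": {
  "steps": [
    [0.6,0.2,0,-0.35,0,0,0],
    [0.6,0.2,0,-0.35,0,0,-0.4],
    [0.6,1.9,0.2,0.7,0,0,-0.4],
    [0.6,3.7,0.3,1.7,0,0,-0.4],
    [0.6,5.5,0.3,2.8,0,0,-0.4],
    [0.6,7.3,0.3,3.8,0,0,-0.4],
    [0.6,9.1,0.3,4.9,0,0,-0.4],
    [0.6,11,0.3,5.95,0,0,-0.4],
    [0.6,11,0.3,5.95,0,0,-0.4],
    [0.6,11,0.3,5.95,0,0,-0.4]
  ]
}}

```text
clock: 10.43
tcp_pos: [0.6213, 0.1964, 0.0412]
ee_rot: [0.019, 0.963, -0.066, 0.26]
ft_force: [-0.5, 0.5, -2.3]
gripper_width: 0.059
grip_force: 65.3
```

```bash
python3 - <<'E'
from h import *
from cell import viewer
s,P,Rm=cur(); p=w2c(P); print(p,s["joint_positions"].round(2),s["ft_force"].round(1), R.from_matrix(Rt(-1.708,0).T@Rm).as_rotvec(degrees=True))
c=viewer.capture("wrist"); cv2.imwrite("pics/w4.png",c["img"])
E
```

```text
[-30.24589769   7.32560588  45.16345182] [ 0.21  0.39  1.9  -0.47  0.39  2.31] [-0.5  0.5 -2.3] [-0.12933331 30.20485279  0.03128242]
```

View pics/w4.png

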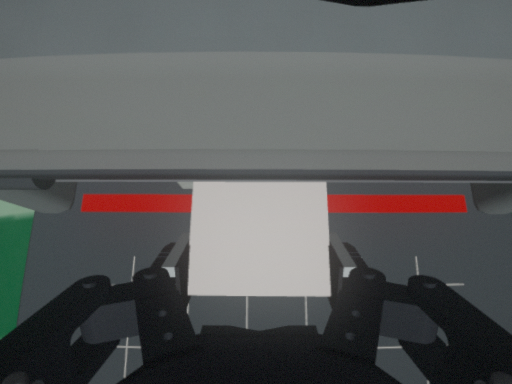

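{"fn": "jog_arm", "kwargs": {
  "steps": [
    [0.6,0,-0.18,0,0,0,0],
    [0.6,-0.1,-0.18,0.2,0,0,0],
    [0.6,-0.2,-0.18,0.3,0,0,0],
    [0.6,-0.2,-0.18,0.3,0,0,0],
    [-1,-0.2,-0.18,0.3,0,0,0],
    [-1,-0.2,-0.18,0.3,0,0,0],
    [-1,-0.2,-0.18,0.3,0,0,0],
    [-1,-0.2,-0.18,0.3,0,0,0],
    [-1,-0.2,-0.18,0.3,0,0,0],
    [-1,-0.2,-0.18,0.3,0,0,0]
  ]
}}

```text
clock: 11.32
tcp_pos: [0.6206, 0.1988, 0.0375]
ee_rot: [0.019, 0.963, -0.066, 0.26]
ft_force: [0.0, -0.4, 0.0]
gripper_width: 0.0856
grip_force: 0.0
```

{"fn": "jog_arm", "kwargs": {
  "steps": [
    [-1,-1.7,0,-1,0,0,0],
    [-1,-3.5,0,-2,0,0,0],
    [0.05,-4.3,-0.1,-2.5,0,0,0],
    [0.05,-4.3,-0.1,-2.5,0,0,0],
    [0.05,-4.3,-0.1,-2.5,0,0,0],
    [0.05,-4.3,-0.1,-2.5,0,0,0],
    [0.05,-4.3,-0.1,-2.5,0,0,0],
    [0.05,-4.3,-0.1,-2.5,0,0,0]
  ]
}}

```text
clock: 11.98
tcp_pos: [0.5726, 0.2063, 0.0378]
ee_rot: [0.019, 0.963, -0.066, 0.26]
ft_force: [0.2, -0.2, 0.0]
gripper_width: 0.0402
grip_force: 0.0
```

```bash
cat > wl.py <<'E'
from h import *
from cell import viewer
s,P,Rm=cur(); p=w2c(P); print(p.round(1),s["joint_positions"].round(2),s["ft_force"].round(1),s["gripper_width"].round(4), R.from_matrix(Rt(-1.708,0).T@Rm).as_rotvec(degrees=True).round(2))
c=viewer.capture("wrist"); cv2.imwrite("pics/wl_%.0f.png"%(s["clock"]*100),c["img"])
W=np.eye(4);W[:3,:3]=Rm;W[:3,3]=P;T=W@c["tool_from_camera"]
m=((c["img"].min(2)>185)*255).astype(np.uint8)
for cn in sorted(cv2.findContours(m,0,2)[0],key=cv2.contourArea)[-2:]:
    b=cv2.approxPolyDP(cn,5,True)[:,0]; q=ray(c,b,.06,T); print(cv2.contourArea(cn),b.tolist(),np.array([w2c(a)[:2] for a in q]).round(1).tolist())
E
python3 wl.py
```

```text
Traceback (most recent call last):
  File "wl.py", line 3, in <module>
    s,P,Rm=cur(); p=w2c(P); print(p.round(1),s["joint_positions"].round(2),s["ft_force"].round(1),s["gripper_width"].round(4), R.from_matrix(Rt(-1.708,0).T@Rm).as_rotvec(degrees=True).round(2))
                                                                                                  ^^^^^^^^^^^^^^^^^^^^^^^^
AttributeError: 'float' object has no attribute 'round'
```

```bash
sed -i 's/,s\["gripper_width"\].round(4)//' wl.py; python3 wl.py
```

```text
[-79.9  10.5  41.8] [ 0.25  0.33  2.   -0.56  0.37  2.44] [ 0.2 -0.2  0. ] [-0.1  30.24  0.  ]
18.0 [[323, 264], [318, 271]] [[-90.3, -15.3], [-93.2, -13.0]]
14625.0 [[184, 70], [183, 77], [204, 79], [197, 183], [328, 184], [322, 69]] [[7.4, 50.9], [3.2, 51.1], [1.8, 40.2], [-53.8, 40.7], [-54.3, -19.5], [7.9, -20.5]]
```

{"fn": "jog_arm", "kwargs": {
  "steps": [
    [0.05,0.5,0.05,0.3,0,0,0],
    [0.05,1.0,0.05,0.6,0,0,0],
    [0.05,1.4,0.05,0.8,0,0,0],
    [0.05,1.7,0.05,1.0,0,0,0],
    [0.05,2.0,0.05,1.15,0,0,0],
    [0.05,2.3,0.05,1.3,0,0,0],
    [0.05,2.5,0.05,1.45,0,0,0],
    [0.05,2.5,0.05,1.45,0,0,0]
  ]
}}

```text
clock: 12.7
tcp_pos: [0.6006, 0.2019, 0.0376]
ee_rot: [0.019, 0.963, -0.066, 0.26]
ft_force: [-0.8, -0.2, -0.2]
gripper_width: 0.0403
grip_force: 0.0
```

```bash
python3 wl.py
```

```text
[-51.5   9.9  41.6] [ 0.23  0.37  1.94 -0.51  0.38  2.37] [-0.8 -0.2 -0.2] [-1.100e-01  3.021e+01 -1.000e-02]
18.0 [[323, 264], [318, 271]] [[-61.9, -15.8], [-64.8, -13.5]]
12392.0 [[198, 128], [194, 222], [331, 222], [325, 128]] [[2.3, 41.1], [-43.5, 40.5], [-43.6, -20.3], [2.3, -20.3]]
```

{"fn": "jog_arm", "kwargs": {
  "steps": [
    [0.05,0.1,0,0.05,0,0,0],
    [0.05,0.2,0,0.1,0,0,0],
    [0.05,0.25,0,0.15,0,0,0],
    [0.05,0.25,0,0.15,0,0,0]
  ]
}}

```text
clock: 13.08
tcp_pos: [0.6031, 0.2016, 0.0376]
ee_rot: [0.019, 0.963, -0.066, 0.26]
ft_force: [-0.5, -0.2, 0.7]
gripper_width: 0.0405
grip_force: 0.4
```

{"fn": "jog_arm", "kwargs": {
  "steps": [
    [0.05,0.05,0,0.02,0,0,0],
    [0.05,0.1,0,0.05,0,0,0],
    [0.05,0.1,0,0.05,0,0,0]
  ]
}}

```text
clock: 13.33
tcp_pos: [0.6042, 0.2015, 0.0376]
ee_rot: [0.019, 0.963, -0.066, 0.26]
ft_force: [-0.9, 0.2, 1.1]
gripper_width: 0.0405
grip_force: 0.4
```

```bash
python3 wl.py
```

```text
[-47.9  10.   41.6] [ 0.23  0.37  1.93 -0.51  0.38  2.36] [-0.9  0.2  1.1] [-1.10e-01  3.02e+01 -2.00e-02]
17.0 [[323, 264], [318, 271]] [[-58.2, -15.7], [-61.2, -13.4]]
11443.0 [[199, 136], [195, 222], [331, 222], [326, 137]] [[1.7, 40.4], [-39.9, 40.1], [-40.0, -20.2], [1.1, -20.5]]
```

{"fn": "jog_arm", "kwargs": {
  "steps": [
    [0.05,0.05,0,0.02,0,0,0],
    [0.05,0.1,0,0.05,0,0,0],
    [0.05,0.1,0,0.05,0,0,0]
  ]
}}

```text
clock: 13.63
tcp_pos: [0.6047, 0.2014, 0.0374]
ee_rot: [0.019, 0.963, -0.066, 0.259]
ft_force: [-4.9, 0.6, 2.7]
gripper_width: 0.041
grip_force: 2.6
```

{"fn": "jog_arm", "kwargs": {
  "steps": [
    [0.05,0.05,0,0.02,0,0,0],
    [0.05,0.1,0,0.05,0,0,0],
    [0.05,0.1,0,0.05,0,0,0]
  ]
}}

```text
clock: 13.88
tcp_pos: [0.6048, 0.2013, 0.0373]
ee_rot: [0.019, 0.964, -0.066, 0.259]
ft_force: [-11.3, 1.9, 7.9]
gripper_width: 0.0405
grip_force: 5.7
```

The block is stopped against the gauge (11 N, no further advance). Backing off and checking.

{"fn": "jog_arm", "kwargs": {
  "steps": [
    [0.05,-0.5,0,-0.3,0,0,0],
    [0.05,-1.5,0,-0.9,0,0,0],
    [0.05,-3.5,0,-2,0,0,0],
    [0.05,-3.5,0,-2,0,0,0],
    [0.05,-3.5,0,-2,0,0,0]
  ]
}}

```text
clock: 14.3
tcp_pos: [0.5661, 0.2071, 0.0377]
ee_rot: [0.019, 0.963, -0.065, 0.26]
ft_force: [0.4, 0.3, 0.4]
gripper_width: 0.0407
grip_force: 0.0
```

```bash
python3 wl.py; python3 - <<'E'
from h import *
s,P,Rm=cur()
p=w2c(P)
Q=Rt(-1.708,0); 
rows(P,Rm,[(c2w(-120,0,180),Rt(-1.708,.2)),(c2w(-130,0,330),Q)],.3)
# bar centre from q=1.84; TCP pose gripping
E
```

```text
[-86.4  10.4  41.7] [ 0.26  0.32  2.01 -0.56  0.37  2.45] [0.4 0.3 0.4] [-0.09 30.22 -0.09]
19.0 [[323, 264], [317, 271]] [[-96.7, -15.4], [-99.6, -12.7]]
10575.0 [[185, 56], [185, 67], [204, 68], [200, 140], [327, 140], [321, 55]] [[9.5, 51.0], [2.6, 50.5], [1.8, 40.5], [-38.9, 40.3], [-38.8, -20.5], [10.1, -20.5]]
[0.3, 3.97, 1.06, -13.66, 0.1, -18.8, 0.1]
[0.3, 10.67, 1.08, -27.12, 0.1, -30.3, 0.1]
```

{"fn": "jog_arm", "kwargs": {
  "steps": [
    [0.3,1.5,0.4,-5,0,-6,0],
    [0.3,3.5,1,-10,0,-12,0],
    [0.3,5,1,-14,0,-18,0],
    [0.3,7,1,-18,0,-24,0],
    [0.3,9,1,-22,0,-30.2,0],
    [0.3,10.7,1,-27.1,0,-30.2,0],
    [0.3,10.7,1,-27.1,0,-30.2,0],
    [0.3,10.7,1,-27.1,0,-30.2,0],
    [0.3,10.7,1,-27.1,0,-30.2,0]
  ]
}}

```text
clock: 15.1
tcp_pos: [0.5253, 0.2038, 0.3348]
ee_rot: [-0.001, 0.998, -0.069, 0.007]
ft_force: [1.5, -0.7, 1.1]
gripper_width: 0.0297
grip_force: 0.0
```

{"fn": "jog_arm", "kwargs": {
  "steps": [
    [0.3,0,0,0,0,0,-45],
    [0.3,0,0,0,0,0,-45],
    [0.3,0,0,0,0,0,-45],
    [0.3,0,0,0,0,0,-45],
    [0.3,0,0,0,0,0,-45],
    [0.3,0,0,0,0,0,-45],
    [0.3,0,0,0,0,0,-90],
    [0.3,0,0,0,0,0,-90],
    [0.3,0,0,0,0,0,-90],
    [0.3,0,0,0,0,0,-90],
    [0.3,0,0,0,0,0,-90],
    [0.3,0,0,0,0,0,-90]
  ]
}}

```text
clock: 16.1
tcp_pos: [0.5227, 0.2032, 0.3257]
ee_rot: [0.001, 0.775, 0.632, -0.0]
ft_force: [-0.0, 0.4, -0.4]
gripper_width: 0.0303
grip_force: 0.0
```

{"fn": "jog_arm", "kwargs": {
  "steps": [
    [0.3,0,0,0,0,0,-10],
    [0.3,0,0,0,0,0,-10],
    [0.3,0,0,0,0,0,0],
    [0.3,0,0,0,0,0,0],
    [0.3,0,0,0,0,0,0]
  ]
}}

```text
clock: 16.52
tcp_pos: [0.5226, 0.2031, 0.3257]
ee_rot: [0.001, 0.777, 0.629, -0.0]
ft_force: [0.2, 0.5, 0.6]
gripper_width: 0.0297
grip_force: 0.0
```

```bash
python3 - <<'E'
from h import *
from cell import viewer
s,P,Rm=cur(); print(P,w2c(P).round(1),s["joint_positions"].round(2),"psi",np.arctan2(Rm[1,1],Rm[0,1]),"z",Rm[:,2].round(3))
c=viewer.capture("wrist"); cv2.imwrite("pics/w6.png",c["img"])
t=viewer.capture("top"); cv2.imwrite("pics/t6.png",t["img"])
E
```

```text
[0.52259654 0.20313225 0.32566468] [-129.     0.5  329.7] [ 0.16  0.09  1.52 -0.    1.53  0.37] psi -0.20996093818755454 z [ 0.001 -0.002 -1.   ]
```

View pics/w6.png

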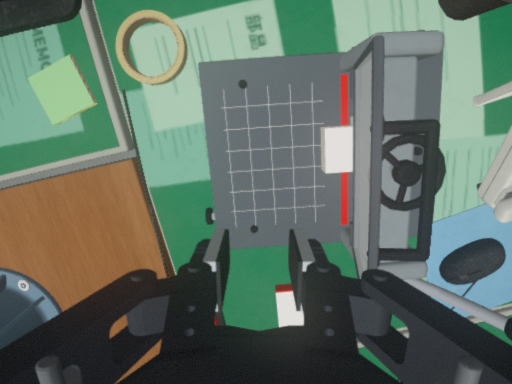

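Wrist view: raised panel top edge at columns 362–380, handle bar from about (433,122) to (427,258) on its far side, and block home under the bridge at (338,150).

```bash
python3 - <<'E'
from h import *
from cell import viewer
s,P,Rm=cur(); c=viewer.capture("wrist"); W=np.eye(4);W[:3,:3]=Rm;W[:3,3]=P;T=W@c["tool_from_camera"]
img=c["img"]
for v in (140,160,180,200,220,240):
    row=img[v].max(1); k=[u for u in range(405,450) if row[u]<60]; print(v,k[:1],k[-1:], end=" ")
    if k:
        u=np.median(k)
        for z in (.244,.248): print(w2c(ray(c,[(u,v)],z,T)[0]).round(1)[:2],end=" ")
    print()
d=pickle.load(open("cams.pkl","rb"))["top"]
# top view bar before
for u in (200,215,225):
  pass
Q=Rt(-.1371)
rows(P,Rm,[(c2w(-129,0,330),Q),(c2w(-1,0,300),Q),(c2w(-1,0,238),Q)],.3)
E
```

```text
140 [406] [429] [-9.4 40.1] [-11.4  40.6] 
160 [424] [437] [-1.5 24.7] [-3.7 25.5] 
180 [405] [436] [-9.5  9.8] [-11.6  10.8] 
200 [414] [432] [-4.8 -6.5] [-7.  -5.2] 
220 [420] [421] [ -2.8 -23.2] [ -5.  -21.6] 
240 [418] [429] [ -1.8 -40.5] [ -4.  -38.6] 
[0.3, -0.05, 0.03, -0.04, 0.0, 0.1, -4.0]
[0.3, 0.84, 12.8, 2.97, 0.0, 0.1, -4.0]
[0.3, 0.85, 12.79, 9.17, 0.0, 0.1, -4.0]
```

{"fn": "jog_arm", "kwargs": {
  "steps": [
    [0.3,0.2,3,0,0,0,-4.1],
    [0.3,0.6,6.5,0.5,0,0,-4.1],
    [0.3,0.8,10,1,0,0,-4.1],
    [0.3,0.8,12.7,2,0,0,-4.1],
    [0.3,0.8,12.7,3,0,0,-4.1],
    [0.3,0.8,12.7,3,0,0,-4.1],
    [0.3,0.8,12.7,3,0,0,-4.1]
  ]
}}

```text
clock: 17.25
tcp_pos: [0.6468, 0.1849, 0.2943]
ee_rot: [-0.0, 0.753, 0.658, -0.002]
ft_force: [-1.0, -0.1, 0.5]
gripper_width: 0.0301
grip_force: 0.0
```

```bash
python3 - <<'E'
from h import *
from cell import viewer
s,P,Rm=cur(); print(w2c(P).round(1),"psi",np.arctan2(Rm[1,1],Rm[0,1]),"z",Rm[:,2].round(3),s["ft_force"].round(1))
c=viewer.capture("wrist"); cv2.imwrite("pics/w7.png",c["img"])
E
```

```text
[ -3.4  -0.6 298.3] psi -0.13579511314356163 z [-0.003 -0.002 -1.   ] [-1.  -0.1  0.5]
```

View pics/w7.png

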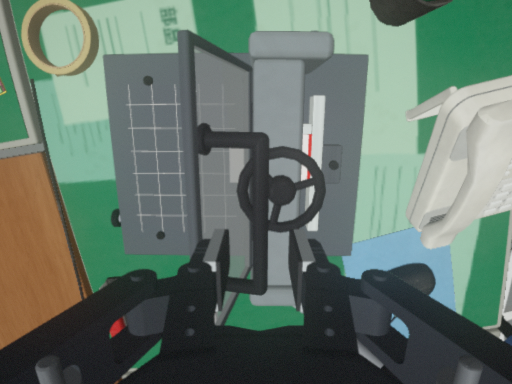

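The bar (column about 261) is centred between the fingers (215–305), the panel edge is clear at 190, and the block's red end shows at the gauge (309,155). Descending and gripping the bar.

{"fn": "jog_arm", "kwargs": {
  "steps": [
    [0.3,0,0,2,0,0,0],
    [0.3,0,0,4,0,0,0],
    [0.3,0,0,5.2,0,0,0],
    [0.3,0,0,6,0,0,0],
    [0.3,0,0,6,0,0,0],
    [0.3,0,0,6,0,0,0]
  ]
}}

```text
clock: 17.8
tcp_pos: [0.6475, 0.185, 0.2362]
ee_rot: [0.001, 0.754, 0.657, -0.001]
ft_force: [0.0, -0.1, -0.1]
gripper_width: 0.0299
grip_force: 0.0
```

{"fn": "jog_arm", "kwargs": {
  "steps": [
    [0.5,0,0,0,0,0,0],
    [0.6,0,0,0,0,0,0],
    [0.7,0,0,0,0,0,0],
    [0.7,0,0,0,0,0,0],
    [0.7,0,0,0,0,0,0]
  ]
}}

```text
clock: 18.22
tcp_pos: [0.6478, 0.1847, 0.2359]
ee_rot: [0.001, 0.754, 0.657, -0.001]
ft_force: [-0.9, 0.3, -0.2]
gripper_width: 0.013
grip_force: 0.0
```

{"fn": "jog_arm", "kwargs": {
  "steps": [
    [0.8,0,0,0,0,0,0],
    [0.9,0,0,0,0,0,0],
    [0.9,0,0,0,0,0,0],
    [0.9,0,0,0,0,0,0],
    [0.9,0,0,0,0,0,0]
  ]
}}

```text
clock: 18.63
tcp_pos: [0.6477, 0.1848, 0.2359]
ee_rot: [0.001, 0.754, 0.657, -0.001]
ft_force: [-1.3, -0.5, 4.4]
gripper_width: 0.0079
grip_force: 58.6
```

```bash
python3 - <<'E'
import numpy as np
f=lambda b:np.array([-13.5-140.8*np.cos(b),112+140.8*np.sin(b)])
b=1.648
for n,st in((12,.05),(12,.05),(10,.045)):
    p0=f(b); print("call from",b,p0.round(1))
    for i in range(1,n+1):
        d=(f(b-i*st)-p0)/10; print([.9,0,round(d[0],2),round(-d[1],2),0,0,0],end=", ")
    b-=n*st; print()
print(b,f(b),f(-.183))
E
```

```text
call from 1.648 [ -2.6 252.4]
[0.9, 0, np.float64(-0.7), np.float64(-0.04), 0, 0, 0], [0.9, 0, np.float64(-1.41), np.float64(-0.04), 0, 0, 0], [0.9, 0, np.float64(-2.11), np.float64(-0.0), 0, 0, 0], [0.9, 0, np.float64(-2.81), np.float64(0.06), 0, 0, 0], [0.9, 0, np.float64(-3.51), np.float64(0.17), 0, 0, 0], [0.9, 0, np.float64(-4.2), np.float64(0.31), 0, 0, 0], [0.9, 0, np.float64(-4.88), np.float64(0.48), 0, 0, 0], [0.9, 0, np.float64(-5.55), np.float64(0.69), 0, 0, 0], [0.9, 0, np.float64(-6.21), np.float64(0.93), 0, 0, 0], [0.9, 0, np.float64(-6.86), np.float64(1.2), 0, 0, 0], [0.9, 0, np.float64(-7.5), np.float64(1.5), 0, 0, 0], [0.9, 0, np.float64(-8.12), np.float64(1.84), 0, 0, 0], 
call from 1.0479999999999998 [-83.8 234. ]
[0.9, 0, np.float64(-0.6), np.float64(0.37), 0, 0, 0], [0.9, 0, np.float64(-1.18), np.float64(0.76), 0, 0, 0], [0.9, 0, np.float64(-1.74), np.float64(1.19), 0, 0, 0], [0.9, 0, np.float64(-2.28), np.float64(1.64), 0, 0, 0], [0.9, 0, np.float64(-2.8), np.float64(2.12), 0, 0, 0], [0.9, 0, np.float64(-3.29), np.float64(2.62), 0, 0, 0], [0.9, 0, np.float64(-3.
[... 298 characters left out ...]
, 0, 0, 0], 
call from 0.44799999999999973 [-140.4  173. ]
[0.9, 0, np.float64(-0.26), np.float64(0.58), 0, 0, 0], [0.9, 0, np.float64(-0.5), np.float64(1.17), 0, 0, 0], [0.9, 0, np.float64(-0.71), np.float64(1.76), 0, 0, 0], [0.9, 0, np.float64(-0.89), np.float64(2.37), 0, 0, 0], [0.9, 0, np.float64(-1.04), np.float64(2.99), 0, 0, 0], [0.9, 0, np.float64(-1.17), np.float64(3.61), 0, 0, 0], [0.9, 0, np.float64(-1.27), np.float64(4.23), 0, 0, 0], [0.9, 0, np.float64(-1.33), np.float64(4.86), 0, 0, 0], [0.9, 0, np.float64(-1.38), np.float64(5.49), 0, 0, 0], [0.9, 0, np.float64(-1.39), np.float64(6.13), 0, 0, 0], 
-0.002000000000000224 [-154.2997184   111.71840019] [-151.9489466    86.37717454]
```

{"fn": "jog_arm", "kwargs": {
  "steps": [
    [0.9,0,-0.7,0,0,0,0],
    [0.9,0,-1.4,0,0,0,0],
    [0.9,0,-2.1,0,0,0,0],
    [0.9,0,-2.8,0.05,0,0,0],
    [0.9,0,-3.5,0.15,0,0,0],
    [0.9,0,-4.2,0.3,0,0,0],
    [0.9,0,-4.9,0.5,0,0,0],
    [0.9,0,-5.55,0.7,0,0,0],
    [0.9,0,-6.2,0.95,0,0,0],
    [0.9,0,-6.85,1.2,0,0,0],
    [0.9,0,-7.5,1.5,0,0,0],
    [0.9,0,-8.1,1.85,0,0,0]
  ]
}}

```text
clock: 19.63
tcp_pos: [0.5662, 0.1962, 0.2175]
ee_rot: [0.0, 0.754, 0.657, -0.001]
ft_force: [-0.9, 0.5, 9.5]
gripper_width: 0.0077
grip_force: 60.9
```

{"fn": "jog_arm", "kwargs": {
  "steps": [
    [0.9,0,-0.6,0.35,0,0,0],
    [0.9,0,-1.2,0.75,0,0,0],
    [0.9,0,-1.75,1.2,0,0,0],
    [0.9,0,-2.3,1.65,0,0,0],
    [0.9,0,-2.8,2.1,0,0,0],
    [0.9,0,-3.3,2.6,0,0,0],
    [0.9,0,-3.75,3.15,0,0,0],
    [0.9,0,-4.2,3.7,0,0,0],
    [0.9,0,-4.6,4.25,0,0,0],
    [0.9,0,-5,4.85,0,0,0],
    [0.9,0,-5.35,5.45,0,0,0],
    [0.9,0,-5.65,6.1,0,0,0]
  ]
}}

```text
clock: 20.63
tcp_pos: [0.5108, 0.2039, 0.1553]
ee_rot: [0.0, 0.754, 0.657, -0.001]
ft_force: [0.9, 6.5, 3.6]
gripper_width: 0.0078
grip_force: 62.8
```

Following the arc with low forces. Next stretch.

{"fn": "jog_arm", "kwargs": {
  "steps": [
    [0.9,0,-0.25,0.6,0,0,0],
    [0.9,0,-0.5,1.15,0,0,0],
    [0.9,0,-0.7,1.75,0,0,0],
    [0.9,0,-0.9,2.35,0,0,0],
    [0.9,0,-1.05,3,0,0,0],
    [0.9,0,-1.15,3.5,0,0,0],
    [0.9,0,-1.25,4,0,0,0],
    [0.9,0,-1.3,4.5,0,0,0],
    [0.9,0,-1.35,5,0,0,0],
    [0.9,0,-1.4,5.5,0,0,0],
    [0.9,0,-1.4,6,0,0,0],
    [0.9,0,-1.4,6.15,0,0,0]
  ]
}}

```text
clock: 21.63
tcp_pos: [0.4969, 0.2056, 0.0934]
ee_rot: [0.0, 0.754, 0.657, -0.001]
ft_force: [2.3, 6.7, 2.0]
gripper_width: 0.0077
grip_force: 64.3
```

{"fn": "jog_arm", "kwargs": {
  "steps": [
    [0.9,0,0.02,0.3,0,0,0],
    [0.9,0,0.04,0.6,0,0,0],
    [0.9,0,0.06,0.9,0,0,0],
    [0.9,0,0.1,1.2,0,0,0],
    [0.9,0,0.13,1.5,0,0,0],
    [0.9,0,0.16,1.8,0,0,0],
    [0.9,0,0.2,2.0,0,0,0],
    [0.9,0,0.2,2.2,0,0,0],
    [0.9,0,0.2,2.2,0,0,0]
  ]
}}

```text
clock: 22.38
tcp_pos: [0.4984, 0.2052, 0.0713]
ee_rot: [-0.0, 0.754, 0.657, -0.001]
ft_force: [2.8, 6.6, -2.3]
gripper_width: 0.0075
grip_force: 65.1
```

```bash
python3 - <<'E'
from h import *
s,P,Rm=cur(); p=w2c(P); print(p.round(1),s["ft_force"].round(1), "b",np.arctan2(p[2]+12.5-112,-(p[0]+13.5)))
E
```

```text
[-153.2   -0.8   75.3] [ 2.8  6.6 -2.3] b -0.1718344050822785
```

{"fn": "jog_arm", "kwargs": {
  "steps": [
    [0.9,0,0.02,0.1,0,0,0],
    [0.9,0,0.04,0.2,0,0,0],
    [0.9,0,0.04,0.2,0,0,0]
  ]
}}

```text
clock: 22.63
tcp_pos: [0.4987, 0.2051, 0.0695]
ee_rot: [-0.0, 0.754, 0.657, -0.001]
ft_force: [1.0, 7.0, 1.3]
gripper_width: 0.0078
grip_force: 65.3
```

{"fn": "jog_arm", "kwargs": {
  "steps": [
    [0.9,0,0,0.1,0,0,0],
    [0.9,0,0.02,0.2,0,0,0],
    [0.9,0,0.02,0.2,0,0,0]
  ]
}}

```text
clock: 22.88
tcp_pos: [0.4991, 0.2051, 0.0676]
ee_rot: [-0.0, 0.754, 0.657, -0.001]
ft_force: [1.3, 6.1, 1.0]
gripper_width: 0.0076
grip_force: 65.3
```

{"fn": "jog_arm", "kwargs": {
  "steps": [
    [0.9,0,0,0.1,0,0,0],
    [0.9,0,0.03,0.2,0,0,0],
    [0.9,0,0.03,0.2,0,0,0]
  ]
}}

```text
clock: 23.13
tcp_pos: [0.4993, 0.2051, 0.0667]
ee_rot: [-0.0, 0.754, 0.657, -0.001]
ft_force: [-4.0, 4.4, 13.0]
gripper_width: 0.0074
grip_force: 66.4
```

{"fn": "jog_arm", "kwargs": {
  "steps": [
    [0.9,0,0,0.1,0,0,0],
    [0.9,0,0.03,0.2,0,0,0],
    [0.9,0,0.03,0.2,0,0,0]
  ]
}}

```text
clock: 23.38
tcp_pos: [0.4994, 0.2051, 0.0665]
ee_rot: [-0.0, 0.754, 0.657, -0.002]
ft_force: [-12.7, 3.0, 28.3]
gripper_width: 0.0076
grip_force: 68.1
```

The guard is firmly on its rests. Relieving the load, opening, and rising.

{"fn": "jog_arm", "kwargs": {
  "steps": [
    [0.9,0,-0.05,-0.25,0,0,0],
    [0.9,0,-0.05,-0.25,0,0,0],
    [0.5,0,-0.05,-0.25,0,0,0],
    [0.3,0,-0.05,-0.25,0,0,0],
    [0.3,0,-0.05,-0.25,0,0,0],
    [0.3,0,-0.05,-0.25,0,0,0],
    [0.3,0,-0.05,-2,0,0,0],
    [0.3,0,-0.05,-5,0,0,0],
    [0.3,0,-0.05,-9,0,0,0],
    [0.3,0,-0.05,-12,0,0,0],
    [0.3,0,-0.05,-12,0,0,0],
    [0.3,0,-0.05,-12,0,0,0]
  ]
}}

```text
clock: 24.38
tcp_pos: [0.5015, 0.2049, 0.1864]
ee_rot: [0.002, 0.754, 0.657, 0.001]
ft_force: [-0.0, -0.2, -1.1]
gripper_width: 0.0296
grip_force: 0.0
```

{"fn": "jog_arm", "kwargs": {
  "steps": [
    [0.3,0,-4,-4,0,0,0],
    [0.3,0,-8,-8,0,0,0],
    [0.3,0,-11,-12,0,0,0],
    [0.3,0,-14,-14,0,0,0],
    [0.3,0,-14,-14,0,0,0],
    [0.3,0,-14,-14,0,0,0],
    [0.3,0,-14,-14,0,0,0]
  ]
}}

```text
clock: 24.97
tcp_pos: [0.361, 0.2244, 0.3243]
ee_rot: [0.001, 0.753, 0.658, -0.0]
ft_force: [-0.2, -0.8, -0.3]
gripper_width: 0.0298
grip_force: 0.0
```

```bash
python3 - <<'E'
from h import *
from cell import viewer
a=viewer.capture("scene")["img"][145:260,170:340]; t=viewer.capture("top")["img"][105:245,155:325]
g=lambda i:cv2.resize(i,(390,300),interpolation=cv2.INTER_CUBIC)
cv2.imwrite("pics/end.png",np.hstack([g(a),g(t)]))
print(cur()[0]["ft_force"])
E
```

```text
[ 0.26233308  0.87738175 -0.60144838]
```

View pics/end.png

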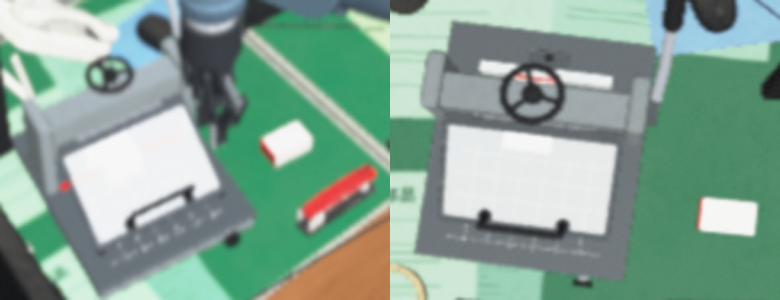

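The guard lies down on the rests, its handle at about (522,225) in the right half. The red end is at the gauge, about (535,77), and the bystanders are undisturbed. Handing in.

```bash
python3 -c "
from cell import bot
print(bot.hand_in())"
```

```text
the job is handed in; nothing more can be done
None
```

I handed the job in at about 25 s: the block is home against the back gauge and side guide, the guard is down on its rests, and the mug, stapler and tape roll were not touched; no verdict came back.

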